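# Put two deep sockets away in the socket block

### The job

Put the two loose deep sockets away in the wooden socket block: the wide socket in the wide empty bore and the narrow socket in the narrow empty bore. Each must end up standing upright, open end up as it stands now, right down on the floor of its bore.

Things in the scene. Friction and masses are not known exactly. Their poses are not given: they have to be found in the camera images.
- socket_wide: the wide deep socket: a bright steel cylinder, 42 mm in diameter and 70 mm high, about 0.3 kg, standing upright on the bench with a dark hexagon on its top end and two thin dark rings round it; its origin is the centre of its underside, z is its axis, upward
- socket_narrow: the narrow deep socket: the same but 24 mm in diameter and 70 mm high, about 0.1 kg, standing upright on the bench; its origin is the centre of its underside, z is its axis, upward
- wide_bore (a point): centre of the floor of the wide bore (58 mm in diameter, 35 mm deep, floor 10 mm above the bench) at one end of the socket block: a fixed pale wooden bar, 210 mm long, 84 mm wide, 45 mm high, with three bores 64 mm apart in a row. A fixed steel socket, 32 mm in diameter, fills the middle bore, its top 80 mm above the bench. z is up, +y points along the row from narrow to wide bore
- narrow_bore (a point): centre of the floor of the narrow bore (38 mm in diameter, 35 mm deep, floor 10 mm above the bench) at the other end of the same block, 128 mm from the wide one; both mouths have a 3 mm chamfer; axes as for the wide bore
Things that resemble listed ones, but are neither listed nor needed, are in the scene too. What is shaped like the socket_narrow but purple is not meant.

How it is judged (in metres and radians):
At the end, for the whole second after the job is handed in: The wide socket stands in the wide bore and the narrow socket in the narrow bore, each within 14 mm (wide) or 12 mm (narrow) of its bore's centre, its underside less than 5 mm above the bore's floor, upright within 10 degrees, released and at rest (horizontal distance between socket_wide and wide_bore below 0.014 m and z of socket_wide in the frame of wide_bore below 0.005 m and angle between each of socket_wide, socket_narrow's own z axis and vertical below 0.175 rad and linear speed of each of socket_wide, socket_narrow below 0.02 m/s and horizontal distance between socket_narrow and narrow_bore below 0.012 m and z of socket_narrow in the frame of narrow_bore below 0.005 m); the robot touches nothing.
It also fails if it takes over 56 s, if anything falls off the work surface, if the arm or the gripper's body presses on something with over 40 N, if the wrist force passes 120 N, or if a joint passes its speed limit or range.

### The arm

A 7-joint arm with a two-finger parallel gripper is mounted at the origin on the work surface. World frame = base frame: x ahead of the robot, y to its left, z up, the work surface at z = 0. Lengths are in mm, angles in rad, forces in N, time in s.
With the tool pointing down it reaches from about 400 to 850 mm from the base axis. Payload 4.4 kg.
Tool frame: the origin (TCP) lies at the centre of the arm's flange, where the gripper is bolted on; the fingertips stand 199 mm ahead of it and the grasp point (between the pads) lies 180 mm ahead of it; z points along the fingers, y is the line along which they close (so a half turn about z gives the same grasp; the last joint's range is limited). The gripper opens to 94 mm and grips with 3 to 60 N. Pads are 16 mm wide; open, the fingers measure 119 mm over their backs; the gripper's body (75 mm by 177 mm) begins 78 mm behind the grasp point.
Start: joints at [-1.221, 0.628, 0.038, 1.517, -0.027, 0.996, -0.02], TCP at [262.533, 594.636, 404.678] pointing down, gripper open.
Joint ranges: [-3.06, 3.06], [-0.37, 2.12], [-1.25, 1.32], [0.18, 2.47], [-1.1, 4.24], [0.23, 1.98], [-2.94, 2.94]. Speed limits (rad/s): [2.57, 2.57, 3.14, 3.14, 3.14, 3.14, 3.14].

### API

Orientations are given as a unit quaternion [x, y, z, w].
In Python, from rig import arm gives the robot as it stands.
- The arm moves only by the shell command python3 -m pendant 'ROWS' [FORCE]. ROWS is JSON, a list of rows, each a list of 3 entries, a list of its own where there are three numbers: the opening, from 0 (shut) to 1 (fully open), then the shift along the tool's x, y, z in units of 25 mm (1.0 is 25 mm), then the turn about the tool's z in units of 8 degrees (1.0 is 8 degrees). A call has exactly 10 rows; each row shifts and turns the commanded pose from where the row before left it, along the tool's axes as they then stand; what a row does not reach is not made up. A row lasts 1/10 s, in which the tool goes at most 50 mm and 8.59 degrees, less where a joint would pass 70% of its speed; a pose out of reach is approached as far as the arm can. A call is refused whole if a number of a shift passes 1 or a number of a turn 1, either way. A call with a gripper value outside its range is refused whole. The fingers move at their own pace and stop on an object; FORCE is the grip in N (left out, the last holds). Time passes only in rows, so rows that do not move let the fingers close, or fill a call up. It gives the time, the measured TCP pose, the force, the opening and the grip force at its end, in the units of the state.
- arm.get_obs(): the state, without advancing time (a new reading comes with each control period).
- arm.get_image(name): name is "side" or "top" or "wrist"; returns the picture (420x560x3 uint8, blue, green, red); there is no depth.
- arm.camera_params(name): a dict with "intrinsics" (3x3 intrinsics, pixels), "rvec" (rotation vector, rad) and "tvec" (3), from world to camera coordinates, as OpenCV has them. Camera axes: x right, y down, z forward; pixel columns grow to the right and rows downward; lengths in mm; the calibration is good to about 2 mm. A picture is of the moment at which its call begins: read the wrist's pose just before it. camera_params takes no time and is no camera call; for the wrist camera it gives the pose at the moment of the call.
- arm.job_done(): hands the job in; it is judged then, once.
The state is a dict: "time_s": time; "qpos": joint angles; "joint_vel": joint speeds; "joint_efforts": joint torques, N m; "ee_pos": TCP position; "orientation": TCP orientation; "contact_force": force on the tool from outside, world axes, zero at the start; "ft_torque": the same for the moment, N m; "width": finger opening in mm; "grasp_force": force on a finger pad.
Only numpy, scipy, OpenCV 4.12 (cv2) and the standard library are available. Lean on these libraries where they do the work, as an engineer would, in place of code of your own. Each camera call takes 0.05 s, during which the arm holds its last target. There are 200 camera calls.

## Working session

There is one attempt and no reset: what is moved stays moved. The work goes in short steps, Python scripts to look and compute and a shell command to move; the robot and the scene stay as the last step left them, time stands still between calls to the robot, and variables do not carry over. Pictures are saved under pics/ and viewed, at most 10 in all, crops included, and the job is handed in when it is done.

```bash
mkdir -p pics; ls
python3 - <<'E'
from rig import arm
import cv2,numpy as np
o=arm.get_obs();print({k:np.round(v,3).tolist() for k,v in o.items()})
for n in("top","side"):
    p=arm.camera_params(n);print(n,np.round(p["intrinsics"],1).tolist(),p["rvec"],p["tvec"])
    cv2.imwrite(f"pics/{n}0.png",arm.get_image(n))
E
```

```text
pics
{'time_s': 0.0, 'qpos': [-1.221, 0.629, 0.038, 1.518, -0.027, 0.996, -0.02], 'joint_vel': [0.002, 0.001, 0.001, 0.001, 0.002, 0.001, -0.001], 'joint_efforts': [-0.001, -54.973, 1.143, -18.664, -0.052, 0.023, 0.0], 'ee_pos': [262.386, 594.379, 403.748], 'orientation': [0.206, 0.978, -0.001, -0.0], 'contact_force': [0.172, -0.668, 0.636], 'ft_torque': [0.045, -0.022, 0.037], 'grasp_force': 0.0, 'width': 94.132}
top [[433.1, 0.0, 281.9], [0.0, 433.1, 211.5], [0.0, 0.0, 1.0]] [ 2.11799661 -2.18212354  0.16122058] [-11.0243074  506.21087891 909.65513343]
side [[439.6, 0.0, 278.6], [0.0, 439.6, 202.5], [0.0, 0.0, 1.0]] [ 2.03762567 -0.69708241  0.37714981] [-425.58440373  206.33524011  562.77052717]
```

View pics/top0.png

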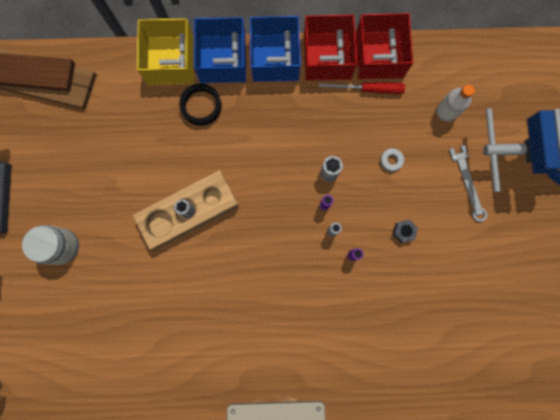

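View pics/side0.png

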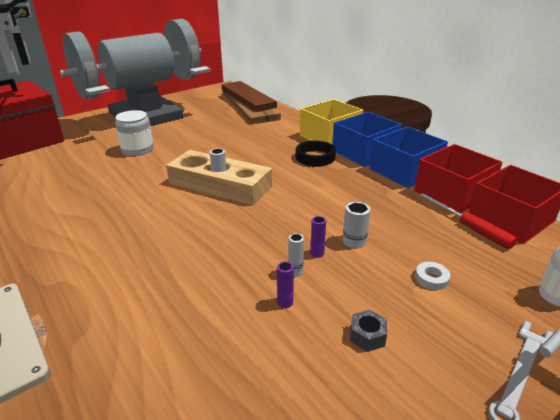

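Top view: block with the wide bore at (159,223), fixed socket at (185,208) and narrow bore at (212,195). Candidates for the narrow socket: steel (335,229), purple (327,202), purple (355,254). The steel one fits, because the purple ones are excluded. The wide socket is the bright steel cylinder at (333,165). The dark hex at (405,232) is a nut and the ring at (392,160) is a washer.

```bash
cat > h.py <<'E'
import cv2,numpy as np
def ray(p,uv):
    R=cv2.Rodrigues(np.array(p["rvec"]))[0];t=np.array(p["tvec"]).ravel()
    d=R.T@np.linalg.inv(p["intrinsics"])@np.array([uv[0],uv[1],1.]);return -R.T@t,d
def onplane(p,uv,z):
    c,d=ray(p,uv);return c+d*(z-c[2])/d[2]
def proj(p,X):
    return cv2.projectPoints(np.array([X],float),np.array(p["rvec"]),np.array(p["tvec"]),np.array(p["intrinsics"]),None)[0].ravel()
E
python3 - <<'E'
from rig import arm
from h import *
im=cv2.imread("pics/top0.png");p=arm.camera_params("top");s=cv2.imread("pics/side0.png");ps=arm.camera_params("side")
hsv=cv2.cvtColor(im,cv2.COLOR_BGR2HSV)
def comps(img,box,f):
    x0,y0,x1,y1=box;sub=cv2.cvtColor(img[y0:y1,x0:x1],cv2.COLOR_BGR2HSV)
    n,l,st,c=cv2.connectedComponentsWithStats(f(sub).astype(np.uint8))
    return [(st[i,4],c[i]+[x0,y0],st[i,:4]+[x0,y0,0,0]) for i in range(1,n) if st[i,4]>8]
dark=lambda h:(h[...,2]<60)
for n,b in dict(wide=(318,150,348,185),nar=(325,218,345,242),blk=(172,195,198,222)).items():
    for a,c,st in comps(im,b,dark): print(n,'dark',a,c,st,onplane(p,c,80 if n=='blk' else 70)[:2])
    for a,c,st in comps(im,b,lambda h:(h[...,1]<70)): print(n,'steel',a,c,st)
# wood
m=((hsv[...,1]<150)&(hsv[...,2]>110)).astype(np.uint8);m[:165]=0;m[255:]=0;m[:,:125]=0;m[:,245:]=0
cs=cv2.findContours(m,cv2.RETR_CCOMP,cv2.CHAIN_APPROX_NONE)[0]
for c in cs:
    if len(c)>15: print('blk',cv2.contourArea(c),cv2.minAreaRect(c))
for n,uv in dict(wb=(159,223),nb=(212,195)).items(): print(n,onplane(p,uv,45))
a=cv2.resize(im[140:270,310:420],None,fx=4,fy=4,interpolation=cv2.INTER_CUBIC)
b=cv2.resize(im[165:260,125:245],None,fx=3,fy=3,interpolation=cv2.INTER_CUBIC)
o=np.zeros((520,800,3),np.uint8);o[:520,:440]=a;o[:285,440:]=b
o[285:520,440:]=cv2.resize(s[190:308,250:430],None,fx=2,fy=2)[:235]
cv2.imwrite("pics/crop1.png",o)
E
```

```text
wide dark 103 [332.48543689 164.80582524] [327 159  12  12] [ 598.49335796 -137.05824394]
wide steel 416 [331.   167.75] [321 156  22  25]
nar dark 20 [335.75 227.75] [334 226   5   5] [ 463.05650878 -137.56480548]
nar steel 138 [334.32608696 228.9057971 ] [328 222  14  14]
blk dark 53 [181.1509434  206.24528302] [178 202   8   9] [516.58282254 183.79676232]
blk steel 289 [183.8650519  208.05536332] [174 199  21  19]
blk 3918.0 ((184.56768798828125, 208.59194946289062), (42.25890350341797, 101.68069458007812), 63.95818328857422)
blk 170.0 ((153.4899139404297, 217.6669464111328), (11.822541236877441, 25.572669982910156), 43.2642936706543)
blk 111.0 ((181.0, 206.0), (12.0, 12.0), 0.0)
blk 200.5 ((186.53843688964844, 211.19229125976562), (16.086305618286133, 24.12946128845215), 33.6900634765625)
blk 85.0 ((209.00003051757812, 191.00001525878906), (8.049844741821289, 16.099689483642578), 63.43495178222656)
wb [487.16838997 239.21136065  45.        ]
nb [545.08022535 124.79993665  45.        ]
```

View pics/crop1.png

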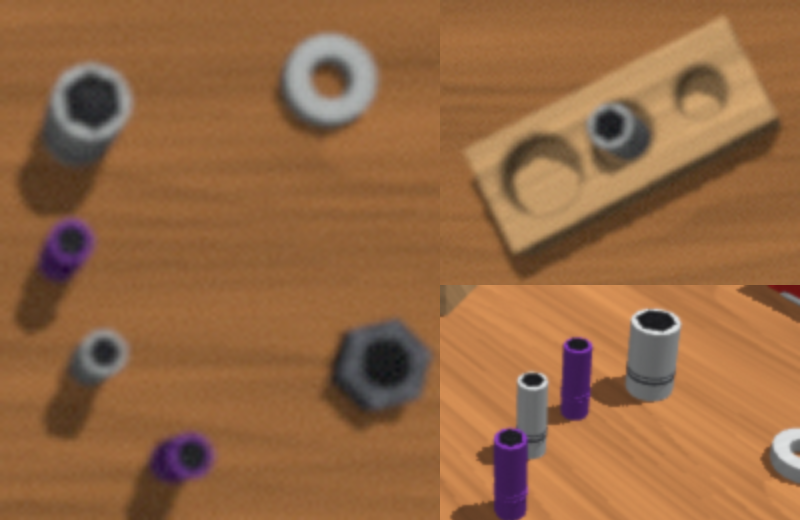

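Crop confirms it: bright wide socket hex at (332.5,164.8), steel narrow socket hex at (335.9,227.8), with purple decoys on either side along about 28°. The bore centres come out 128.2 mm apart, as specified. Moving over now.

```bash
python3 -m pendant '[[0.75,[-0.9,-0.8,0],0],[0.75,[-0.9,-0.8,0],0],[0.75,[-0.9,-0.8,0],0],[0.75,[-0.9,-0.8,0],0],[0.75,[-0.9,-0.8,0],0],[0.75,[-0.9,-0.8,0],0],[0.75,[-0.9,-0.8,0],0],[0.75,[-0.9,-0.8,0],0],[0.75,[-0.9,-0.8,0],0],[0.75,[-0.9,-0.8,0],0]]' 30
python3 -m pendant '[[0.75,[-0.9,-0.8,0],0],[0.75,[-0.9,-0.8,0],0],[0.75,[-0.9,-0.8,0],0],[0.75,[-0.9,-0.8,0],0],[0.75,[-0.9,-0.8,0],0],[0.75,[-0.9,-0.8,0],0],[0.75,[-0.9,-0.8,0],0],[0.75,[-0.9,-0.8,0],0],[0.75,[-0.9,-0.8,0],0],[0.75,[-0.9,-0.8,0],0]]' 30
cat >> h.py <<'E'
def units(o,target,ang):
    """remaining shift in tool units and turn units to closing-line angle ang (deg)"""
    from scipy.spatial.transform import Rotation as Rr
    R=Rr.from_quat(o["orientation"]).as_matrix()
    y=np.degrees(np.arctan2(R[1,1],R[0,1]));t=(y-ang+90)%180-90
    return np.round(R.T@(np.array(target)-o["ee_pos"])/25,2),round(t/8,2),round(y,1)
E
python3 - <<'E'
from rig import arm
from h import *
p=arm.camera_params("top");ps=arm.camera_params("side")
for n,a,b in(("wide",(332.6,164.7),(358,207.5)),("nar",(335.8,227.8),(296.5,237))):
    c1,d1=ray(p,a);c2,d2=ray(ps,b);s=np.linalg.lstsq(np.c_[d1,-d2],c2-c1,rcond=None)[0]
    print(n,onplane(p,a,70),onplane(ps,b,70),c1+s[0]*d1,c2+s[1]*d2)
print(units(arm.get_obs(),[598,-137,404],27))
E
```

```text
time_s: 1.1
ee_pos: [387.8, 319.5, 404.5]
orientation: [0.206, 0.978, -0.0, -0.0]
contact_force: [-0.3, -0.0, 0.6]
width: 70.5
grasp_force: 0.0
time_s: 2.1
ee_pos: [512.8, 45.8, 404.4]
orientation: [0.206, 0.978, -0.0, -0.0]
contact_force: [-0.2, -0.0, -0.4]
width: 70.3
grasp_force: 0.0
wide [ 598.71845793 -137.31433564   70.        ] [ 599.14797386 -138.94574116   70.        ] [ 598.97699287 -137.4500021    68.97548018] [ 599.95740041 -138.25273782   69.3291814 ]
nar [ 462.94821533 -137.66455405   70.        ] [ 464.76654139 -139.28369707   70.        ] [ 463.01014303 -137.74524657   69.39241025] [ 464.97181499 -139.04046937   69.76436618]
(array([-6.07, -5.31,  0.02]), np.float64(4.9), np.float64(66.2))
```

```bash
python3 -m pendant '[[0.75,[-0.61,-0.54,0],0],[0.75,[-0.61,-0.54,0],0],[0.75,[-0.61,-0.54,0],0],[0.75,[-0.61,-0.54,0],0],[0.75,[-0.61,-0.54,0],0],[0.75,[-0.61,-0.54,0],0],[0.75,[-0.61,-0.54,0],0],[0.75,[-0.61,-0.54,0],0],[0.75,[-0.61,-0.54,0],0],[0.75,[-0.61,-0.54,0],0]]'
python3 -m pendant '[[0.75,[0,0,0.4],0.7],[0.75,[0,0,0.4],0.7],[0.75,[0,0,0.4],0.7],[0.75,[0,0,0.4],0.7],[0.75,[0,0,0.4],0.7],[0.75,[0,0,0.4],0.7],[0.75,[0,0,0.4],0.7],[0.75,[0,0,0.2],0],[0.75,[0,0,0],0],[0.75,[0,0,0],0]]'
python3 - <<'E'
from rig import arm
from h import *
p=arm.camera_params("wrist");cv2.imwrite("pics/w1.png",arm.get_image("wrist"))
print(units(arm.get_obs(),[599,-138,240],27))
for X in([599,-138,70],[463.8,-138.4,70]):print(proj(p,X))
im=cv2.imread("pics/w1.png");u,v=proj(p,[599,-138,70]).astype(int)
x0,y0=max(u-90,0),max(v-90,0);h=im[y0:v+90,x0:u+90]
n,l,st,c=cv2.connectedComponentsWithStats((h.max(2)<60).astype(np.uint8))
for i in range(1,n):
    if st[i,4]>60:
        q=c[i]+[x0,y0];print(st[i],q,onplane(p,q,70))
E
```

```text
time_s: 3.1
ee_pos: [597.7, -138.9, 404.2]
orientation: [0.206, 0.978, 0.0, -0.001]
contact_force: [0.7, 0.3, 0.5]
width: 70.5
grasp_force: 0.0
time_s: 4.1
ee_pos: [597.6, -138.2, 329.8]
orientation: [0.522, 0.853, 0.0, -0.0]
contact_force: [-0.5, 0.1, -0.2]
width: 70.3
grasp_force: 0.0
(array([-0.01,  0.05,  3.6 ]), np.float64(0.01), np.float64(27.0))
[278.07287646 221.56404268]
[123.5047988  147.44631299]
[27 18 10 19 76] [220.77631579 156.71052632] [ 534.24610217 -110.4438773    70.        ]
[  5  23  22  21 340] [203.18823529 164.23823529] [ 524.26361612 -122.20818451   70.        ]
[ 75  72  35  35 890] [279.95842697 220.09213483] [ 599.80871408 -136.12187196   70.        ]
[  1 111  33  69 892] [207.10762332 281.96973094] [ 568.70521403 -217.57708091   70.        ]
[144 111  33  69 895] [346.49832402 281.8122905 ] [ 679.24159029 -160.84837857   70.        ]
```

View pics/w1.png

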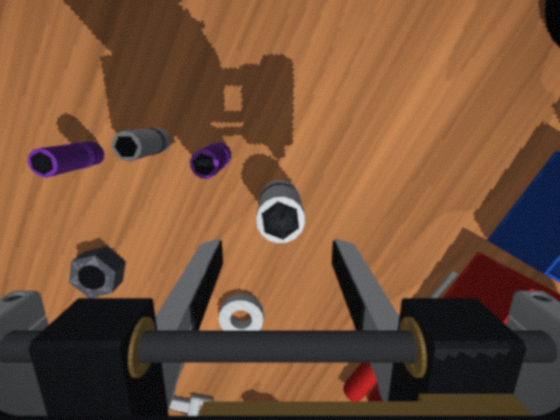

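Wrist view: the wide socket's hex at (280,220) sits between the fingers, (599.8,-136.1), which agrees with the other views. The narrow steel socket is at (127,146), with purples on either side at (42,160) and (205,163). Descending and gripping.

```bash
python3 -m pendant '[[0.75,[0,0.07,0.4],0],[0.75,[0,0,0.5],0],[0.75,[0,0,0.5],0],[0.75,[0,0,0.5],0],[0.75,[0,0,0.5],0],[0.75,[0,0,0.5],0],[0.75,[0,0,0.4],0],[0.75,[0,0,0.3],0],[0.3,[0,0,0],0],[0.3,[0,0,0],0]]' 30
python3 -m pendant '[[0.3,[0,0,0],0],[0.3,[0,0,0],0],[0.3,[0,0,0],0],[0.3,[0,0,0],0],[0.3,[0,0,-0.2],0],[0.3,[0,0,-0.4],0],[0.3,[0,0,-0.7],0],[0.3,[0,0,-0.9],0],[0.3,[0,0,-0.9],0],[0.3,[0,0,-0.9],0]]'
python3 - <<'E'
from rig import arm
from h import *
print(units(arm.get_obs(),[487.4,239.6,345],27))
E
```

```text
time_s: 5.15
ee_pos: [599.3, -137.4, 239.7]
orientation: [0.523, 0.853, 0.0, 0.0]
contact_force: [0.5, 0.3, 0.6]
width: 57.8
grasp_force: 0.0
time_s: 6.15
ee_pos: [598.7, -137.4, 340.8]
orientation: [0.523, 0.852, -0.0, -0.0]
contact_force: [0.8, -0.5, -2.4]
width: 41.5
grasp_force: 30.0
(array([15.46,  2.87, -0.16]), np.float64(-0.0), np.float64(27.0))
```

```bash
python3 -m pendant '[[0.3,[0.6,0.1,-0.2],0],[0.3,[0.9,0.18,0],0],[0.3,[0.9,0.18,0],0],[0.3,[0.9,0.18,0],0],[0.3,[0.9,0.18,0],0],[0.3,[0.9,0.18,0],0],[0.3,[0.9,0.18,0],0],[0.3,[0.9,0.18,0],0],[0.3,[0.9,0.18,0],0],[0.3,[0.9,0.18,0],0]]'
python3 -m pendant '[[0.3,[0.9,0.18,0],0],[0.3,[0.9,0.18,0],0],[0.3,[0.9,0.18,0],0],[0.3,[0.9,0.18,0],0],[0.3,[0.9,0.18,0],0],[0.3,[0.9,0.18,0],0],[0.3,[0.9,0.07,0],0],[0.3,[0.46,0,0],0],[0.3,[0,0,0],0],[0.3,[0,0,0],0]]'
python3 - <<'E'
from rig import arm
from h import *
o=arm.get_obs();print(units(o,[487.4,239.6,251],27),o["ee_pos"])
p=arm.camera_params("wrist");im=arm.get_image("wrist")
t=arm.get_image("top");pt=arm.camera_params("top")
for X in([487.4,239.6,45],[545.2,125.4,45]):
    a=np.array(X,float)
    pts=np.array([proj(p,a+[29*np.cos(k),29*np.sin(k),0]) if X[1]>200 else proj(p,a+[19*np.cos(k),19*np.sin(k),0]) for k in np.linspace(0,6.28,60)]).astype(np.int32)
    cv2.polylines(im,[pts],True,(0,255,0),1);print(proj(p,X))
cv2.imwrite("pics/w2.png",im);cv2.imwrite("pics/top2.png",t)
E
```

```text
time_s: 7.15
ee_pos: [537.2, 77.9, 344.0]
orientation: [0.522, 0.853, -0.0, -0.001]
contact_force: [0.3, 0.9, -3.8]
width: 41.5
grasp_force: 30.0
time_s: 8.15
ee_pos: [487.6, 238.9, 344.5]
orientation: [0.523, 0.852, -0.001, 0.0]
contact_force: [-0.2, -0.0, -3.0]
width: 41.7
grasp_force: 30.0
(array([0.03, 0.01, 3.74]), np.float64(-0.0), np.float64(27.0)) [487.57046175 238.93621822 344.48850026]
[276.99444257 206.46542894]
[276.70702723 319.64778544]
```

View pics/w2.png

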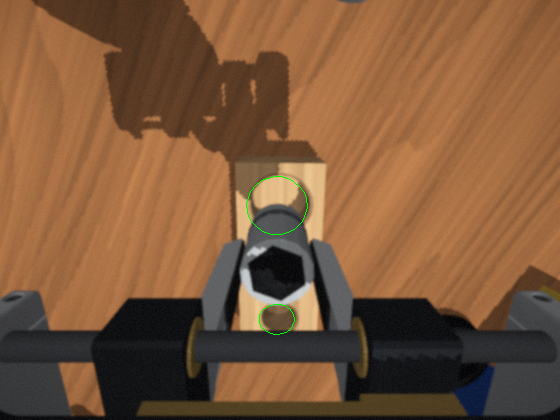

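The projected bore rims (green, wide centre (277,206), narrow (277,320)) line up with the actual mouths and the block's end edge at row 163, within about 3 mm. Inserting.

```bash
python3 -m pendant '[[0.3,[0,0,0.5],0],[0.3,[0,0,0.6],0],[0.3,[0,0,0.6],0],[0.3,[0,0,0.4],0],[0.3,[0,0,0.3],0],[0.3,[0,0,0.3],0],[0.3,[0,0,0.3],0],[0.3,[0,0,0.3],0],[0.3,[0,0,0.3],0],[0.3,[0,0,0.1],0]]'
```

```text
time_s: 9.25
ee_pos: [487.5, 239.6, 251.4]
orientation: [0.523, 0.853, -0.0, -0.0]
contact_force: [0.1, -0.2, -1.8]
width: 41.7
grasp_force: 30.0
```

```bash
python3 -m pendant '[[0.3,[0,0,0.02],0],[0.6,[0,0,0],0],[0.6,[0,0,0],0],[0.6,[0,0,0],0],[0.6,[0,0,0],0],[0.6,[0,0,-0.4],0],[0.6,[0,0,-0.8],0],[0.6,[0,0,-0.9],0],[0.6,[0,0,-0.9],0],[0.6,[0,0,-0.8],0]]'
python3 - <<'E'
from rig import arm
from h import *
cv2.imwrite("pics/top3.png",arm.get_image("top"));s=arm.get_image("side")
cv2.imwrite("pics/s3.png",cv2.resize(s[120:220,140:300],None,fx=4,fy=4))
o=arm.get_obs();print(units(o,[463.8,-138.2,330],117),o["ee_pos"],o["qpos"])
E
```

```text
time_s: 10.25
ee_pos: [487.8, 239.6, 348.6]
orientation: [0.523, 0.853, 0.001, 0.0]
contact_force: [0.8, -0.9, 1.0]
width: 56.4
grasp_force: 0.0
(array([-13.03,  -7.75,   0.74]), np.float64(11.25), np.float64(27.0)) [488.6984085  239.8536039  349.78284346] [-0.7168719   0.56684844  0.3152938   1.88127245 -0.25399273  0.72618468
  0.21309166]
```

View pics/s3.png

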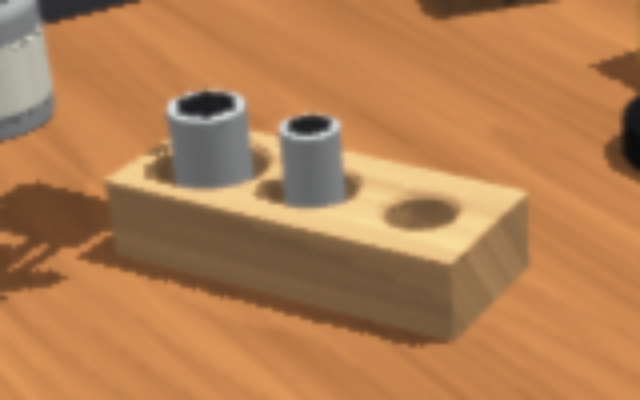

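Side crop: the wide socket stands upright in its bore, its top (206,103) level with the fixed socket's, and the narrow bore (422,213) is empty. On to the narrow socket.

```bash
python3 -m pendant '[[0.6,[-0.95,-0.57,0],0],[0.6,[-0.95,-0.57,0],0],[0.6,[-0.95,-0.57,0],0],[0.6,[-0.95,-0.57,0],0],[0.6,[-0.95,-0.57,0],0],[0.6,[-0.95,-0.57,0],0],[0.6,[-0.95,-0.57,0],0],[0.6,[-0.95,-0.57,0],0],[0.6,[-0.95,-0.57,0],0],[0.6,[-0.95,-0.57,0],0]]'
python3 -m pendant '[[0.55,[-0.95,-0.57,0],0],[0.55,[-0.95,-0.57,0],0],[0.55,[-0.95,-0.57,0],0],[0.55,[-0.68,-0.34,0],0],[0.55,[0,0,0],0.9],[0.55,[0,0,0],0.9],[0.55,[0,0,0],0.9],[0.55,[0,0,0],0.9],[0.55,[0,0,0],0.9],[0.55,[0,0,0],0.9]]'
python3 -m pendant '[[0.55,[0,0,0],0.9],[0.55,[0,0,0],0.9],[0.55,[0,0,0],0.9],[0.55,[0,0,0],0.9],[0.55,[0,0,0],0.9],[0.55,[0,0,0],0.9],[0.55,[0,0,0],0.45],[0.55,[0,0,0],0],[0.55,[0,0,0],0],[0.55,[0,0,0],0]]'
python3 - <<'E'
from rig import arm
from h import *
o=arm.get_obs();print(units(o,[463.8,-138.2,240],117),o["ee_pos"])
p=arm.camera_params("wrist");im=arm.get_image("wrist");cv2.imwrite("pics/w4.png",im)
u,v=proj(p,[463.8,-138.2,70]).astype(int);print(u,v)
x0,y0=u-40,v-40;h=im[y0:v+40,x0:u+40]
n,l,st,c=cv2.connectedComponentsWithStats((h.max(2)<60).astype(np.uint8))
for i in range(1,n):
    if st[i,4]>30:
        q=c[i]+[x0,y0];print(st[i],q,onplane(p,q,70))
E
```

```text
time_s: 11.35
ee_pos: [468.0, -37.7, 346.2]
orientation: [0.523, 0.853, -0.0, -0.0]
contact_force: [-0.1, -0.0, 0.5]
width: 56.5
grasp_force: 0.0
time_s: 12.35
ee_pos: [462.5, -138.4, 346.2]
orientation: [0.801, 0.598, -0.0, -0.0]
contact_force: [0.6, -0.1, 0.6]
width: 51.7
grasp_force: 0.0
time_s: 13.35
ee_pos: [462.8, -138.5, 346.5]
orientation: [0.972, 0.234, -0.0, -0.0]
contact_force: [0.2, -0.2, -0.7]
width: 51.5
grasp_force: 0.0
(array([0.04, 0.01, 4.26]), np.float64(0.01), np.float64(-63.0)) [ 462.7836434  -138.51955429  346.53436867]
277 213
[ 32  31  16  17 199] [276.62311558 211.81407035] [ 465.0055701  -136.81978124   70.        ]
```

View pics/w4.png

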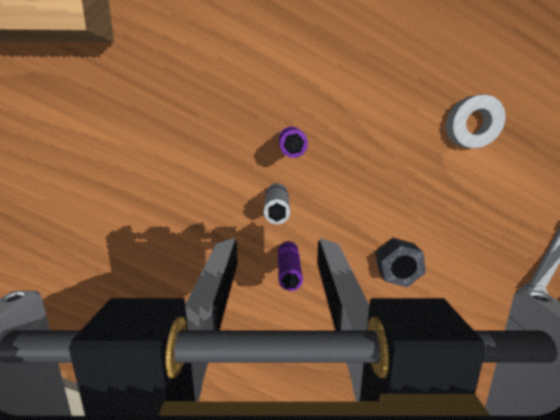

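Wrist view: the steel narrow socket's hex at (277,212) is between the fingers, and the purples at (293,142) and (290,280) are clear of them. Descending and gripping.

```bash
python3 -m pendant '[[0.55,[0.06,0,0.4],0],[0.55,[0,0,0.6],0],[0.55,[0,0,0.6],0],[0.55,[0,0,0.6],0],[0.55,[0,0,0.6],0],[0.55,[0,0,0.5],0],[0.55,[0,0,0.5],0],[0.55,[0,0,0.46],0],[0.1,[0,0,0],0],[0.1,[0,0,0],0]]' 25
python3 -m pendant '[[0.1,[0,0,0],0],[0.1,[0,0,0],0],[0.1,[0,0,0],0],[0.1,[0,0,0],0],[0.1,[0,0,-0.2],0],[0.1,[0,0,-0.4],0],[0.1,[0,0,-0.7],0],[0.1,[0,0,-0.9],0],[0.1,[0,0,-0.9],0],[0.1,[0,0,-0.9],0]]'
python3 - <<'E'
from rig import arm
from h import *
o=arm.get_obs();print(units(o,[545.2,125.4,345],117),o["ee_pos"])
E
```

```text
time_s: 14.4
ee_pos: [464.2, -138.0, 240.1]
orientation: [0.972, 0.233, -0.0, -0.0]
contact_force: [0.5, -0.2, 0.8]
width: 39.0
grasp_force: 0.0
time_s: 15.4
ee_pos: [463.9, -137.8, 341.6]
orientation: [0.972, 0.233, -0.0, -0.0]
contact_force: [0.4, 0.2, -1.9]
width: 23.8
grasp_force: 25.0
(array([ 7.67, -7.91, -0.14]), np.float64(-0.0), np.float64(-63.0)) [ 463.88962827 -137.81549287  341.61228438]
```

```bash
python3 -m pendant '[[0.1,[0.87,-0.9,-0.15],0],[0.1,[0.87,-0.9,0],0],[0.1,[0.87,-0.9,0],0],[0.1,[0.87,-0.9,0],0],[0.1,[0.87,-0.9,0],0],[0.1,[0.87,-0.9,0],0],[0.1,[0.87,-0.9,0],0],[0.1,[0.87,-0.9,0],0],[0.1,[0.71,-0.71,0],0],[0.1,[0,0,0],0]]'
python3 - <<'E'
from rig import arm
from h import *
o=arm.get_obs();print(units(o,[545.2,125.4,251],117),o["ee_pos"])
im=arm.get_image("side");p=arm.camera_params("side")
z=o["ee_pos"][2]-240.0
for h in(0,):
  a=np.array([545.2,125.4,45.]);pts=np.array([proj(p,a+[19*np.cos(k),19*np.sin(k),0]) for k in np.linspace(0,6.28,60)])
im=cv2.resize(im[60:220,140:320],None,fx=4,fy=3.75,interpolation=cv2.INTER_CUBIC)
cv2.polylines(im,[((pts-[140,60])*[4,3.75]).astype(np.int32)],True,(0,255,0),1)
cv2.imwrite("pics/s5.png",im)
E
```

```text
time_s: 16.4
ee_pos: [545.7, 129.7, 343.9]
orientation: [0.972, 0.236, 0.0, -0.001]
contact_force: [-0.1, -0.4, -1.2]
width: 23.5
grasp_force: 25.0
(array([-0.1 ,  0.15,  3.72]), np.float64(0.04), np.float64(-62.6)) [545.74426033 129.72018005 343.92158131]
```

View pics/s5.png

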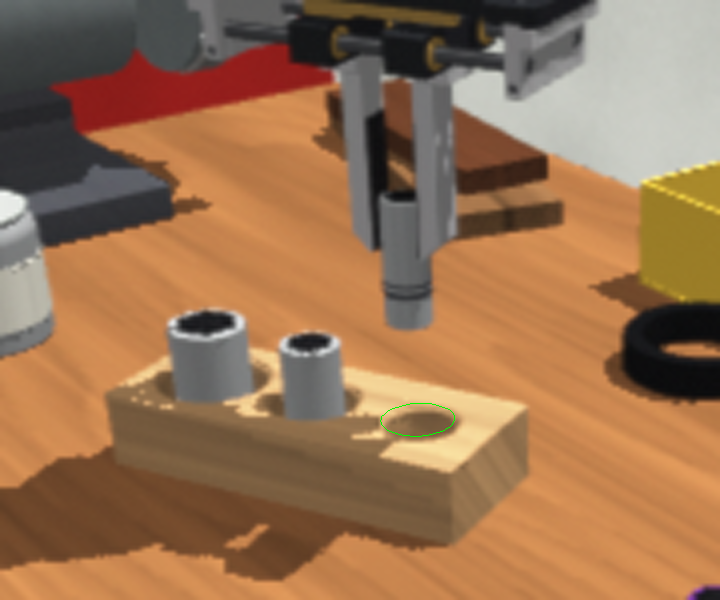

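Side view: the socket hangs upright above the empty narrow bore (bore at (421,422), projected rim centre (417,420)). The arm was still settling, so I'll descend part way and re-check.

```bash
python3 -m pendant '[[0.1,[0,0,0],0],[0.1,[0,0,0],0],[0.1,[0,0,0.3],0],[0.1,[0,0,0.4],0],[0.1,[0,0,0.4],0],[0.1,[0,0,0.4],0],[0.1,[0,0,0],0],[0.1,[0,0,0],0],[0.1,[0,0,0],0],[0.1,[0,0,0],0]]'
python3 - <<'E'
from rig import arm
from h import *
o=arm.get_obs();print(units(o,[545.2,125.4,251],117),o["ee_pos"])
E
```

```text
time_s: 17.45
ee_pos: [545.6, 125.3, 306.8]
orientation: [0.972, 0.233, 0.0, 0.0]
contact_force: [-0.2, -0.1, -1.1]
width: 23.5
grasp_force: 25.0
(array([-0.01, -0.01,  2.23]), np.float64(-0.0), np.float64(-63.0)) [545.56025409 125.31110982 306.76891981]
```

```bash
python3 -m pendant '[[0.1,[0,0,0.25],0],[0.1,[0,0,0.25],0],[0.1,[0,0,0.25],0],[0.1,[0,0,0.25],0],[0.1,[0,0,0.25],0],[0.1,[0,0,0.25],0],[0.1,[0,0,0.25],0],[0.1,[0,0,0.25],0],[0.1,[0,0,0.2],0],[0.1,[0,0,0.02],0]]'
```

```text
time_s: 18.45
ee_pos: [545.3, 125.5, 250.5]
orientation: [0.972, 0.233, -0.0, -0.0]
contact_force: [0.2, 0.2, -1.7]
width: 23.6
grasp_force: 25.0
```

```bash
python3 -m pendant '[[0.1,[0,0,0],0],[0.42,[0,0,0],0],[0.42,[0,0,0],0],[0.42,[0,0,0],0],[0.42,[0,0,0],0],[0.42,[0,0,-0.4],0],[0.42,[0,0,-0.8],0],[0.42,[0,0,-0.9],0],[0.42,[0,0,-0.9],0],[0.42,[0,0,-0.9],0]]'
python3 -m pendant '[[0.42,[0,0,-0.5],0],[0.42,[0,0,-0.5],0],[0.42,[0,0,0],0],[0.42,[0,0,0],0],[0.42,[0,0,0],0],[0.42,[0,0,0],0],[0.42,[0,0,0],0],[0.42,[0,0,0],0],[0.42,[0,0,0],0],[0.42,[0,0,0],0]]'
python3 - <<'E'
from rig import arm
import cv2
im=arm.get_image("side");cv2.imwrite("pics/s6.png",cv2.resize(im[60:220,140:320],None,fx=4,fy=3.75,interpolation=cv2.INTER_CUBIC))
E
```

```text
time_s: 19.45
ee_pos: [545.3, 125.2, 350.0]
orientation: [0.972, 0.233, 0.0, 0.0]
contact_force: [0.5, 0.4, -0.6]
width: 39.6
grasp_force: 0.0
time_s: 20.45
ee_pos: [545.4, 125.3, 373.3]
orientation: [0.972, 0.233, -0.0, 0.0]
contact_force: [0.9, -0.4, -0.4]
width: 39.3
grasp_force: 0.0
```

View pics/s6.png

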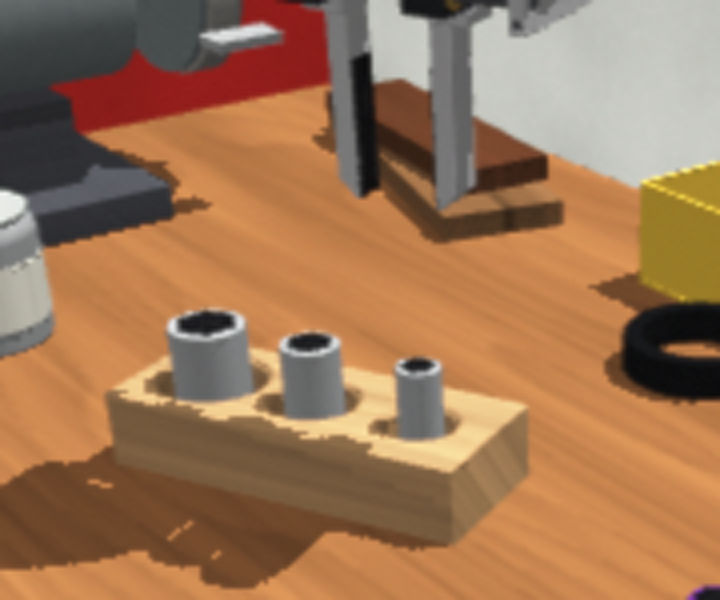

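Side view: both sockets stand upright in their bores (wide top (206,322), narrow top (419,365)), level with the fixed one, and the gripper is clear of them.

```bash
python3 -c "
from rig import arm
print(arm.job_done())"
```

```text
the job is handed in; nothing more can be done
None
```

The wide and narrow sockets each stand upright on the floor of their own bore, released with the gripper clear, and I handed the job in at about 20.5 s; no verdict came back.

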